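# Clamp an objective canister in the sprung holder

## Robot

A 6-joint arm with a two-finger parallel gripper is mounted at the origin on a cart in front of the work surface, level with it; the furniture and walls round the work are solid. World frame = base frame: x ahead of the robot, y to its left, z up, the work surface at z = 0. Lengths are in mm, angles in rad, forces in N, time in s.
With the tool pointing down it reaches from about 350 to 975 mm from the base axis. Payload 17.4 kg.
Tool frame: the origin (TCP) lies midway between the tips of the shut fingers; the grasp point (between the pads) lies 19 mm behind it; z points along the fingers, y is the direction in which the jaws open and shut (so a half turn about z gives the same grasp; the last joint's range is limited). The gripper opens to 85 mm and grips with 20 to 120 N. Pads are 22 mm wide; open, the fingers measure 114 mm over their backs; the gripper's body (76 mm by 85 mm) begins 54 mm behind the grasp point. The pads swing forward as they close: fully open they stand 13 mm farther back than shut.
Start: joints at [1.1, 0.116, 1.442, -0, 1.584, -0.038], TCP at [283.113, 612.764, 231.303] pointing down, gripper open.
Joint ranges: [-2.83, 2.83], [-0.83, 2.19], [0.07, 2.5], [-1.14, 4.28], [0.01, 3], [-2.97, 2.97]. Speed limits (rad/s): [1.89, 1.89, 2.22, 3.14, 3.14, 3.14].

## Interface

Orientations are given as a rotation vector (axis times angle).
In Python, from cell import env gives the robot as it stands. Calls block until the motion is done:
- env.movep(position, orientation): joint-space move of the TCP to a pose.
- env.line_to(position, rotation=None, feed=150): straight line of the TCP; rotation=None keeps the orientation; feed is the mean speed in mm/s.
- env.set_joints(angles): joint-space move.
- env.ungrasp() and env.close(newtons=None): open the fingers fully, or close them until they stop; newtons is the grip in N (None keeps the last).
- env.dwell(seconds).
- env.inverse_kinematics(position, orientation): joint angles nearest the present ones, or None.
- env.sense(): the state.
- env.get_image(name): name is "side" or "top"; returns (picture, depth): 384x512x3 uint8, red, green, blue; 384x512 float32, mm along the optical axis (not along the pixel's ray), 0 where there is no reading.
- env.calibration(name): a dict with "fov_y" (degrees; the focal length in pixels is half the picture's height over the tangent of half this angle, whatever the lens; pixels are square), "cx", "cy" (the principal point, pixels), "eye" and "attitude" of the camera in the world. Camera axes: x right, y down, z forward; pixel columns grow to the right and rows downward; lengths in mm; the calibration is good to about 2 mm. A picture is of the moment at which its call begins. calibration takes no time and is no camera call.
A pose or a line that the arm cannot do raises env.Unreachable and nothing moves.
- env.close_job(): hands the job in, once; it reports no verdict.
The state is a dict: "t": time; "q": joint angles; "dq": joint speeds; "effort": joint torques, N m; "tcp_pos": TCP position; "orientation": TCP orientation; "contact_force": force on the tool from outside, world axes, zero at the start; "moment": the same for the moment, N m; "opening": finger opening in mm.
Only numpy, scipy, OpenCV 4.12 (cv2) and the standard library are available. Lean on these libraries where they do the work, as an engineer would, in place of code of your own. Each camera call takes 0.05 s, during which the arm holds its last target. There are 200 camera calls.

## Task

The lens canister is to be held so that its lid can be unscrewed with one hand. Cock the holder's sprung arm by its upright black post, gently, until the latch catches and holds it by itself (do not force it against the buffer behind the catch), stand the canister upright in the V-shaped nest and let go of it, then press the red release button so that the arm snaps over and clamps the canister in the nest. Keep the canister upright throughout and leave everything else on the desk alone.

Things in the scene. Friction and masses are not known exactly. Their poses are not given: they have to be found in the camera images.
- clamp_station: Clamp fixture, fixed to the desk: grey base plate 215 x 224 mm, top face at z = 8 mm. Its own frame has z = 0 on the desk, z up; at yaw 0, x points ahead and y left. Seen from the robot: the arm's hinge is near its left edge, the V nest (two grey walls, top at z = 29 mm) at the far side, the blue latch housing at the near right corner.
- hinge_axis (a point): Point on the upright hinge axis of the sprung arm, 58 mm above the desk (the hub itself ends at 37 mm). It lies at (0, 100) mm in the fixture's frame.
- cocking_post (a point): Point on the axis of the upright black post on the arm, 58 mm above the desk. The post is a cylinder 14 mm across, from z = 28 to 74 mm, 125 mm from the hinge axis; it moves with the arm. All else within the arm's reach is below 37 mm, apart from the button and what is put into the nest. Push the post sideways, along its arc about the hinge, from the nest's side.
- clamp_arm (a joint): Angle of the flat aluminium arm (12 mm wide, z = 12 to 25 mm), rad: 0 = at rest on the nest's side, growing as it is cocked away from the nest (clockwise from above, towards the robot and the blue housing). At q the arm points from the hinge along (sin(0.45 - q), -cos(0.45 - q)) in the fixture's frame. Its spring always pulls it back: 3 N at the post at 0, 8 N when cocked. About 0.12 when clamping the canister.
- release_button (a joint): Travel of the red button, m: 0 = up, 0.0085 = fully down. It is linked to the sear: it dips 5 to 6 mm while the arm rides over the sear and springs up again as the latch catches. Pressing it down by 6 mm or more (3 to 8 N) frees the cocked arm.
- button_top (a point): Middle of the top of the red release button, 25 mm across, 57 mm above the desk when up, on the blue housing. It is pressed straight down.
- nest_seat (a point): Where the middle of the canister's underside stands when seated against both walls of the V: on the base plate, 8 mm above the desk, at (55, 24) mm in the fixture's frame. The V opens towards the arm, against the direction (cos 0.33, sin 0.33) of the fixture's frame; along that direction the arm's rubber pad pushes the canister home, from up to 12 mm away.
- objective_can: Lens canister, 39 mm across, 66 mm high, about 0.1 kg: black base 20 mm high and 38 mm across, clear upper part 36 mm across. Origin at the centre of its underside. It starts upright on the desk to the right of the fixture.
- dropper_bottle: Bystander: glass dropper bottle, 42 mm across, 110 mm high. Leave it alone.
- cover_glass_box: Bystander: clear box, 38 x 38 x 21 mm. Leave it alone.
- stage_micrometer: Bystander: flat black case, 37 x 91 x 12 mm. Leave it alone.
- loupe: Bystander: small light grey folding loupe, 26 x 54 x 15 mm. Leave it alone.
- latch_housing (a point): Middle of the top of the blue housing (z = 34 mm). The latch inside catches the arm somewhere between 0.76 and 0.94 rad (varies, cannot be seen). Riding over its sear, over the 10 to 20 mm before the catch, takes up to 6 N more; then the force drops. A caught arm stays when let go, settling back at most 0.05 rad.
- buffer (a joint): How far the rubber buffer inside the housing is pressed in, m (0 = free). The arm meets it about 2 mm of the post's way after the catch, and each mm further adds some 3.5 N at the post; at about 22 N (4.5 mm pressed in) it is damaged. Blows of over 35 N on the arm damage it too.
Mind the look-alikes: they are no part of the job. Leave any brown, orange or pink look-alike of the objective_can alone.

How it is judged (in metres and radians):
On the way, in this order (a step that is already met when the one before it is completed fails the run):
1. the arm is cocked and held by the latch alone, the robot not touching it (value of joint clamp_arm above 0.72 rad and contact force between each of the fingers, the arm and clamp_arm below 0.1 N), for 0.3 s.
2. the canister stands upright in the nest, let go, within 12 mm of its seat, with the arm still cocked (value of joint clamp_arm above 0.72 rad and horizontal distance between objective_can and nest_seat below 0.012 m and angle between objective_can's own z axis and vertical below 0.1 rad and z of objective_can in the frame of nest_seat below 0.004 m and contact force between the fingers and objective_can below 0.1 N), for 0.2 s.
3. the gripper presses the red button down by more than 5 mm (value of joint release_button above 0.005 m and contact force between the fingers and release_button above 0.5 N), for 0.02 s.
At the end, for the whole second after the job is handed in: The canister stands upright (within 0.08 rad) and still on the base plate in the nest, within 5 mm of its seat, the sprung arm presses on it with more than 2 N (arm angle below 0.25 rad), and the button is up again (contact force between clamp_arm and objective_can above 2 N and horizontal distance between objective_can and nest_seat below 0.005 m and z of objective_can in the frame of nest_seat below 0.004 m and angle between objective_can's own z axis and vertical below 0.08 rad and linear speed of objective_can below 0.02 m/s and value of joint clamp_arm below 0.25 rad and value of joint release_button below 0.002 m); the robot touches nothing.
It fails at once if the arm is forced into the buffer, pressing it in by more than 4.5 mm (value of joint buffer above 0.0045 m).
It fails at once if the robot strikes or loads the sprung arm with more than 35 N (contact force between any of the fingers, the arm and clamp_arm above 35 N).
It fails at once if the canister is tipped by more than 0.5 rad (angle between objective_can's own z axis and vertical above 0.5 rad).
It fails at once if a bystander is moved by more than 20 mm (distance of any of dropper_bottle, cover_glass_box, stage_micrometer, loupe from where it was at the start of the episode above 0.02 m).
It also fails if it takes over 72 s, if anything falls off the work surface, if the arm or the gripper's body presses on something with over 40 N, if the wrist force passes 120 N, or if a joint passes its speed limit or range.

## Working session

There is one attempt and no reset: what is moved stays moved. The work goes in short steps, each a Python script; the robot and the scene stay as the last script left them, time stands still between calls to the robot, and variables do not carry over. Pictures are saved under pics/ and viewed, about 8 in all and at most 12, crops included, and the job is handed in when it is done.

```bash
ls; mkdir -p pics
python3 - <<'E'
from cell import env
import cv2,numpy as np
for n in("top","side"):
    p,d=env.get_image(n); np.savez(f"pics/{n}0.npz",p=p,d=d)
    cv2.imwrite(f"pics/{n}0.png",p[:,:,::-1]); print(n,env.calibration(n))
print(env.sense())
E
```

```text
pics
top {'fov_y': 47.71829183852661, 'cx': 260.00618604358567, 'cy': 186.89052486033242, 'eye': array([ 488.15890166, -335.64033938, 1041.13075857]), 'attitude': array([-2.19192786,  2.20491074, -0.07090319])}
side {'fov_y': 44.632231156462964, 'cx': 262.4943833432655, 'cy': 189.5261476613166, 'eye': array([  360.48009929, -1351.40240236,   450.81988924]), 'attitude': array([-1.93629803,  0.19008792, -0.14754232])}
{'t': 0.1, 'q': array([ 1.10022188e+00,  1.16419673e-01,  1.44222534e+00,  1.09772808e-05,
        1.58396271e+00, -3.78263336e-02]), 'dq': array([-0.00055658,  0.00097382, -0.00267961, -0.00120408, -0.00078814,
       -0.00068079]), 'effort': array([ 2.97623243e-03, -7.33673429e+01, -6.33786893e+01, -6.26760288e-05,
        5.23609371e-03, -1.57035873e-05]), 'tcp_pos': array([283.01643415, 612.61355941, 230.63166959]), 'orientation': array([-6.74410037e-01, -3.06807800e+00,  1.53876158e-03]), 'contact_force': array([ 0.24610176,  0.97005097, -0.88264277]), 'moment': array([-0.05003326, -0.01886461,  0.02508188]), 'opening': 85.32966560298556}
```

View pics/top0.png

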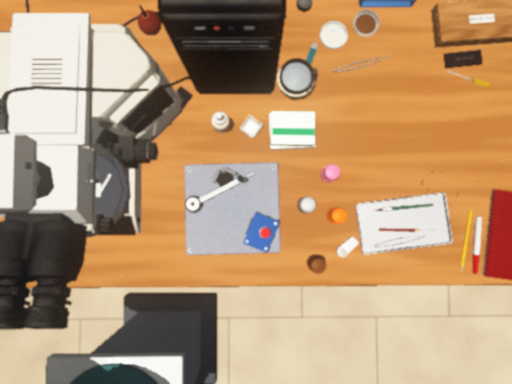

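View pics/side0.png

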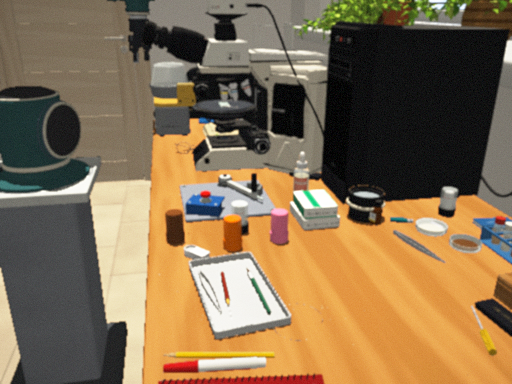

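The top view shows the fixture plate at (185–280, 163–254), hub at (193,204), button at (265,232), and the clear/grey canister at (307,205). The bottle is at (220,121). The side view confirms the canister at (240,215), with the orange, pink and brown look-alikes around it.

```bash
cat > h.py <<'E'
import cv2,numpy as np
from scipy.spatial.transform import Rotation as R
from cell import env
def ray(n,uv):
    c=env.calibration(n); f=192/np.tan(np.radians(c['fov_y']/2))
    v=np.array([(uv[0]-c['cx'])/f,(uv[1]-c['cy'])/f,1.])
    return np.array(c['eye']),R.from_rotvec(c['attitude']).apply(v)
def onplane(n,uv,z):
    e,v=ray(n,uv); return e+v*(z-e[2])/v[2]
def pix(n,P):
    c=env.calibration(n); f=192/np.tan(np.radians(c['fov_y']/2))
    p=R.from_rotvec(c['attitude']).inv().apply(np.array(P,float)-c['eye'])
    return np.array([c['cx']+f*p[0]/p[2],c['cy']+f*p[1]/p[2]])
def tri(uvt,uvs):
    a,u=ray('top',uvt);b,w=ray('side',uvs)
    s=np.linalg.lstsq(np.c_[u,-w],b-a,rcond=None)[0]
    p,q=a+s[0]*u,b+s[1]*w
    return (p+q)/2,np.linalg.norm(p-q)
def blobs(mask,minA=15):
    n,l,s,c=cv2.connectedComponentsWithStats(mask.astype(np.uint8))
    return [(c[i].round(2),s[i][:5]) for i in range(1,n) if s[i][4]>=minA]
E
python3 - <<'E'
from h import *
t=np.load('pics/top0.npz');s=np.load('pics/side0.npz')
a=cv2.resize(t['p'][150:270,175:355],None,fx=4.4,fy=4.4,interpolation=cv2.INTER_NEAREST)
cv2.imwrite('pics/c1.png',a[:,:,::-1])
b=cv2.resize(s['p'][140:270,150:320],None,fx=4.6,fy=4.6,interpolation=cv2.INTER_NEAREST)
cv2.imwrite('pics/c2.png',b[:,:,::-1])
for n,I,z in(('top',t['p'],57),('side',s['p'],57)):
    h=cv2.cvtColor(I,cv2.COLOR_RGB2HSV);H,S,V=cv2.split(h)
    red=((H<6)|(H>174))&(S>170)&(V>120)
    print(n,'red',blobs(red)); 
    print('blue',blobs((H>100)&(H<125)&(S>150)&(V>60),60))
I=t['p'];H,S,V=cv2.split(cv2.cvtColor(I,cv2.COLOR_RGB2HSV))
m=(((S<70)&(V>100))|((H>100)&(H<130)))[150:265,178:288].astype(np.uint8)
m=cv2.morphologyEx(m,cv2.MORPH_CLOSE,np.ones((9,9)))
c=max(cv2.findContours(m,0,2)[0],key=cv2.contourArea)
r=cv2.minAreaRect(c);bp=cv2.boxPoints(r)+[178,150];print(r)
W=np.array([onplane('top',u,8) for u in bp]);print(W.round(1),W.mean(0),np.linalg.norm(np.diff(W,axis=0),axis=1))
E
```

```text
top red [(array([146.4 ,  21.59]), array([139,  12,  16,  18, 157], dtype=int32)), (array([500.06, 236.44]), array([ 485,  190,   27,   89, 1967], dtype=int32)), (array([265.3 , 232.41]), array([262, 229,   8,   8,  54], dtype=int32)), (array([475.16, 263.38]), array([473, 255,   6,  19,  90], dtype=int32))]
blue [(array([258.84, 231.62]), array([248, 215,  28,  34, 422], dtype=int32))]
side red [(array([204.92, 193.95]), array([201, 192,   9,   5,  40], dtype=int32)), (array([500.25, 218.32]), array([496, 217,   9,   4,  28], dtype=int32)), (array([224.31, 285.86]), array([222, 273,   6,  25,  49], dtype=int32)), (array([180.8 , 366.62]), array([164, 361,  34,  11, 283], dtype=int32)), (array([267.56, 380.28]), array([196, 375, 128,   9, 745], dtype=int32)), (array([185.92, 381.55]), array([177, 379,  19,   5,  62], dtype=int32)), (array([165.8, 381.8]), array([164, 380,   5,   4,  15], dtype=int32)), (array([172.24, 381.76]), array([170, 380,   6,   4,  17], dtype=int32))]
blue [(array([204.38, 205.83]), array([187, 195,  37,  21, 486], dtype=int32)), (array([490.88, 237.  ]), array([475, 219,  37,  44, 340], dtype=int32))]
((53.608734130859375, 58.24079895019531), (90.32928466796875, 94.35360717773438), 88.53119659423828)
[[ 599.7 -163.2    8. ]
 [ 604.4 -388.4    8. ]
 [ 389.8 -392.1    8. ]
 [ 385.7 -169.4    8. ]] [ 494.87766717 -278.28456642    8.        ] [225.27510906 214.62075821 222.74469594]
```

View pics/c1.png

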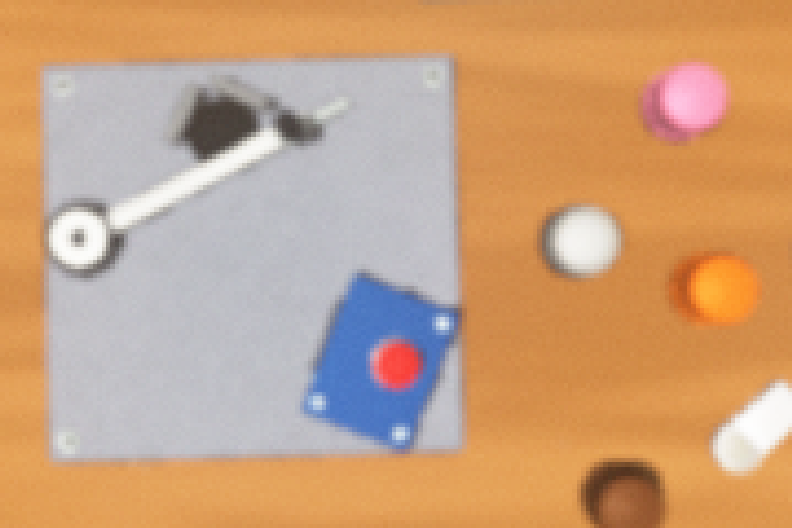

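View pics/c2.png

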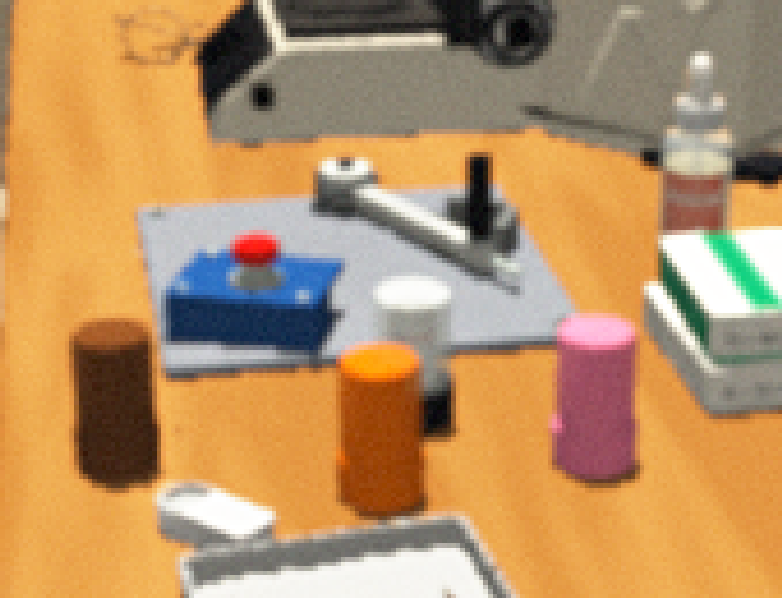

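The crops show the hub at (193,204), the post beside the nest near (243,178) with its top in the side view at (254,174), and the canister lid at (307,204.5) top and (240,203) side. Next I measure these precisely, and check how high the microscope is, since it stands in the arm's swing.

Run:
```python
from h import *
t=np.load('pics/top0.npz');s=np.load('pics/side0.npz')
np.set_printoptions(suppress=True,precision=1)
print('hub',onplane('top',(192.95,204.1),37))
print('button tri',tri((265.3,232.4),(204.9,193.95)),'plane',onplane('top',(265.3,232.4),57))
print('post', tri((245,178),(254.3,173.7)))
T=t['p'];H,S,V=cv2.split(cv2.cvtColor(T,cv2.COLOR_RGB2HSV))
m=(S<60)&(V>130);m[:,:295]=0;m[:,320:]=0;m[:190]=0;m[220:]=0
b=blobs(m);print(b)
print('can',onplane('top',b[0][0],66),tri(b[0][0],(239.6,203.)), 'dsurf',t['d'][204,307])
# orig frame
o=np.array([494.9,-278.3]);y=.0185
Rm=np.array([[np.cos(y),-np.sin(y)],[np.sin(y),np.cos(y)]])
F=lambda p:o+Rm@p
print('pred hinge',F([0,100]),'post',F([125*np.sin(.45),100-125*np.cos(.45)]),'seat',F([55,24]))
for P in ([*F([125*np.sin(.45),100-125*np.cos(.45)]),74],[*F([0,100]),37],[*F([55,24]),8]): print(pix('top',P),pix('side',P))
# height map from top depth
d=t['d'];v,u=np.mgrid[0:384:6,0:512:6]
c=env.calibration('top');f=192/np.tan(np.radians(c['fov_y']/2));
D=d[v,u];P=np.stack([(u-c['cx'])/f*D,(v-c['cy'])/f*D,D],-1)
W=R.from_rotvec(c['attitude']).apply(P.reshape(-1,3))+c['eye'];W=W[D.ravel()>0]
for x0 in range(0,900,100):
  print(x0,[int(W[k,2].max()) if (k:=(W[:,0]>=x0)&(W[:,0]<x0+100)&(W[:,1]>=y0)&(W[:,1]<y0+100)).any() else None for y0 in range(400,-500,-100)])
for p,o_ in (([400,150,650],[0,np.pi,0]),([450,-150,450],[0,np.pi,0]),([283,613,500],[0,np.pi,0])):
  print(p,env.inverse_kinematics(p,o_))
```

```text
hub [ 504.2 -190.6   37. ]
button tri (array([ 438.1, -356.8,   52.3]), np.float64(1.3316017945739365)) plane [ 439.  -356.8   57. ]
post (array([ 560.6, -312. ,   78.4]), np.float64(0.3916990812481673))
[(array([306.7, 204.2]), array([299, 197,  17,  15, 203], dtype=int32))]
can [ 502.  -450.1   66. ] (array([ 502.3, -450.4,   64.2]), np.float64(0.5468641029476375)) dsurf 970.46533
pred hinge [ 493.1 -178.3] post [ 549.5 -289.8] seat [ 549.4 -253.3]
[235.1 183.3] [248.2 172.7]
[187.6 209. ] [220.  173.3]
[221.1 185.1] [245.6 192.4]
0 [-746, -742, -738, -651, None, None, 3, -742, -734]
100 [-736, -743, -743, 4, 15, 16, 5, -740, -742]
200 [None, None, None, None, None, None, None, None, None]
300 [None, None, None, 0, 410, 414, 12, 12, 10]
400 [None, None, -2, None, 437, 480, 21, 13, 58]
500 [None, None, None, None, 461, 481, 74, 32, 75]
600 [None, None, None, 302, 460, 450, 338, 104, 52]
700 [None, None, None, 302, 337, 336, 417, 425, 425]
800 [None, None, None, 262, 328, 329, 233, None, 63]
[400, 150, 650] [ 0.3 -0.2  1.  -0.   2.3 -1.3]
[450, -150, 450] [-0.4 -0.3  1.5  0.   2.  -1.9]
[283, 613, 500] [ 1.1  0.2  0.9 -0.   2.  -0.5]
```

```bash
cat >> h.py <<'E'
np.set_printoptions(suppress=True,precision=2)
YAW=.0185
def rot(phi): return (R.from_euler('z',phi)*R.from_euler('x',np.pi)).as_rotvec()
E
python3 - <<'E'
from h import *
t=np.load('pics/top0.npz');s=np.load('pics/side0.npz');T=t['p'].copy()
H,S,V=cv2.split(cv2.cvtColor(T,cv2.COLOR_RGB2HSV))
m=(V>205)&(S<40);m2=np.zeros_like(m);m2[195:214,184:202]=m[195:214,184:202]
ys,xs=np.nonzero(m2);(hc,hr)=cv2.minEnclosingCircle(np.c_[xs,ys].astype(np.float32))
hub=onplane('top',(xs.mean(),ys.mean()),37);print('hub px',xs.mean(),ys.mean(),hc,hr,hub)
m2[:]=0;m2[170:200,204:236]=((V>205)&(S<40))[170:200,204:236];ys,xs=np.nonzero(m2)
A=np.array([onplane('top',(x,y),25)[:2] for x,y in zip(xs,ys)])
vx,vy,x0,y0=cv2.fitLine(A.astype(np.float32),2,0,.01,.01).ravel()
ang=np.arctan2(vx,-vy)if vy<0 else np.arctan2(-vx,vy)
print('arm angle (expect .45+yaw)',ang,'hinge offset from arm line',(hub[0]-x0)*vy-(hub[1]-y0)*vx)
g=np.array([np.cos(YAW),np.sin(YAW)]);l=np.array([-g[1],g[0]])
o=hub[:2]-100*l; seat=o+55*g+24*l; a=.45+YAW
post=hub[:2]+125*np.array([np.sin(a),-np.cos(a)]);print('o',o,'seat',seat,'post',post)
print('post top side px pred',pix('side',[*post,74]),'seen 254.3,173.7; side ray at z74',onplane('side',(254.3,173.7),74))
I=cv2.resize(T,None,fx=6,fy=6,interpolation=cv2.INTER_CUBIC)
def poly(P,c): cv2.polylines(I,[((np.array([pix('top',p) for p in P])+.5)*6).astype(np.int32)],False,c,1)
th=np.linspace(0,2*np.pi,40)
for c,r,z in((seat,19,8),(post,7,74),(post,7,28),((439,-356.8),12.5,57),(hub,3,37)): poly([[c[0]+r*np.cos(k),c[1]+r*np.sin(k),z] for k in th],(255,0,0))
cv2.imwrite('pics/c3.png',I[150*6:240*6,178*6:290*6][:,:,::-1])
d=t['d'];v,u=np.mgrid[0:384:2,0:512:2];c=env.calibration('top');f=192/np.tan(np.radians(c['fov_y']/2));D=d[v,u]
W=R.from_rotvec(c['attitude']).apply(np.stack([(u-c['cx'])/f*D,(v-c['cy'])/f*D,D],-1).reshape(-1,3))+c['eye'];W=W[D.ravel()>0]
for x0 in range(300,900,50):
  k=(W[:,0]>=x0)&(W[:,0]<x0+50)&(W[:,2]>120)&(W[:,1]>-600)&(W[:,1]<300);print(x0,W[k,1].min() if k.any() else None,end='; ')
for p,ph in(([283,613,680],2.71),([480,-150,680],.47),([*(post+[40,20]),150],.47),([*seat,150],.35),([502,-450,33],1.57),([439,-357,50],0)):
  print(p,env.inverse_kinematics(p,rot(ph)))
E
```

```text
hub px 192.76153846153846 203.2076923076923 (194.22000122070312, 201.77999877929688) 8.909467697143555 [ 506.25 -190.18   37.  ]
arm angle (expect .45+yaw) 0.4654728 hinge offset from arm line 0.6664894233725143
o [ 508.1  -290.17] seat [ 562.65 -265.15] post [ 562.69 -301.72]
post top side px pred [254.42 173.97] seen 254.3,173.7; side ray at z74 [ 562.78 -299.73   74.  ]
300 -55.557705575429054; 350 -62.50696553545214; 400 -65.43105912034645; 450 -79.71084256113923; 500 -86.80220369557259; 550 -82.39796922923605; 600 -97.52603893003621; 650 -146.86487841716598; 700 -191.16920172445293; 750 -382.3742103901381; 800 -382.4480298122112; 850 None; [283, 613, 680] [ 1.1   0.49  0.2   0.    2.45 -0.04]
[480, -150, 680] [-0.35 -0.    0.8   0.    2.34  0.75]
[np.float64(602.6944571049711), np.float64(-281.7154624748285), 150] [-0.48  0.13  1.56  0.    1.45  0.63]
[np.float64(562.6474123052782), np.float64(-265.1541885903405), 150] [-0.48  0.03  1.66  0.    1.45  0.74]
[502, -450, 33] [-0.77  0.23  1.64  0.    1.27 -0.77]
[439, -357, 50] [-0.73 -0.01  1.88 -0.    1.28  0.84]
```

View pics/c3.png

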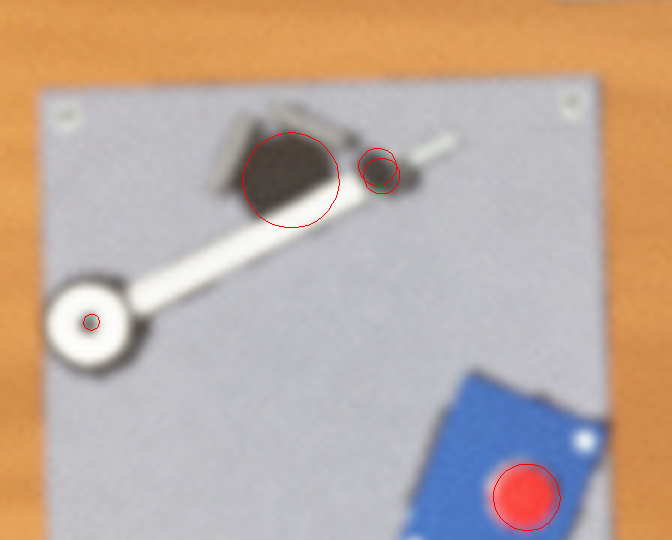

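The overlay (hub hole, post top at crop (380,172), nest circle between the walls, button) all matches. Now swing over the microscope and get beside the post.

```bash
cat >> h.py <<'E'
HUB=np.array([505.5,-190.2]);SEAT=np.array([562.,-265.2]);BUT=np.array([439.,-356.8]);CAN=np.array([502.,-450.2])
A0=.45+YAW
def push(q,gap=0,z=48):
    "tool pose touching the post at arm angle q from the nest's side"
    a=A0-q; p=HUB+125*np.array([np.sin(a),-np.cos(a)])+(18+gap)*np.array([np.cos(a),np.sin(a)])
    return [*p,z],rot(a)
def tang(q,f): a=A0-q; return f[0]*np.cos(a)+f[1]*np.sin(a)
E
python3 - <<'E'
from h import *
env.line_to([283,613,420],feed=250)
env.set_joints([1.1,0,.8,0,2.34,0.])
env.set_joints([-.45,0,.8,0,2.34,.6])
env.close(30)
p,o=push(0,16); env.movep([p[0],p[1],200],o)
env.line_to(p,feed=200); env.dwell(.2)
s=env.sense();print(s['t'],s['tcp_pos'],p,s['contact_force'],s['q'],s['opening'])
P,_=env.get_image('side');cv2.imwrite('pics/s1.png',cv2.resize(P[120:250,170:330],None,fx=4.6,fy=4.6)[:,:,::-1])
E
```

```text
8.4083 [ 592.8  -286.63   49.36] [np.float64(592.2799378819668), np.float64(-286.37818037996965), 48] [0.08 0.29 0.39] [-0.49  0.18  1.67  0.    1.29  0.61] 0.02824945953881232
```

View pics/s1.png

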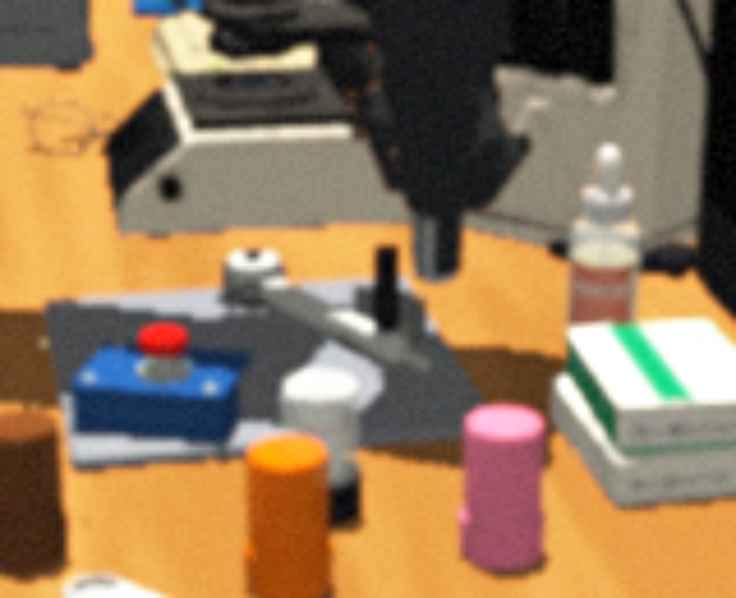

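The fingertips, at crop (437,270), stand on the nest side of the post at (387,290). Now cock the arm: coarse steps first, then about 1.2 mm steps with the force watched.

Run:
```python
from h import *
F0=env.sense()['contact_force']
def step(q,feed):
    p,o=push(q); env.line_to(p,o,feed=feed); s=env.sense()
    f=tang(q,s['contact_force']-F0)
    return f,s
p,o=push(0,2);env.line_to(p,o,feed=40)
log=[]
for q in np.arange(.05,.66,.06):
    f,s=step(q,60); log.append((round(q,3),round(f,1)))
    if abs(f)>18: break
print(log,s['t'],s['tcp_pos'],push(q)[0]);log=[]
if abs(f)<18:
  peak=0;
  while q<.96:
    q+=.01; f,s=step(q,25); log.append((round(q,3),round(f,1)))
    peak=max(peak,f)
    if f>17 or (q>.72 and f<peak-2.5): break
print(log,s['t'],s['tcp_pos'],push(q)[0],s['contact_force']-F0)
```

```text
[(np.float64(0.05), np.float64(3.0)), (np.float64(0.11), np.float64(2.9)), (np.float64(0.17), np.float64(3.5)), (np.float64(0.23), np.float64(4.0)), (np.float64(0.29), np.float64(3.8)), (np.float64(0.35), np.float64(3.9)), (np.float64(0.41), np.float64(4.1)), (np.float64(0.47), np.float64(4.3)), (np.float64(0.53), np.float64(4.4)), (np.float64(0.59), np.float64(5.3)), (np.float64(0.65), np.float64(5.5))] 12.0 [ 501.31 -316.27   48.17] [np.float64(500.64119062526504), np.float64(-316.395847679153), 48]
[(np.float64(0.66), np.float64(5.4)), (np.float64(0.67), np.float64(6.3)), (np.float64(0.68), np.float64(5.6)), (np.float64(0.69), np.float64(5.9)), (np.float64(0.7), np.float64(6.0)), (np.float64(0.71), np.float64(5.6)), (np.float64(0.72), np.float64(5.1)), (np.float64(0.73), np.float64(8.8)), (np.float64(0.74), np.float64(9.2)), (np.float64(0.75), np.float64(9.4)), (np.float64(0.76), np.float64(9.7)), (np.float64(0.77), np.float64(10.3)), (np.float64(0.78), np.float64(9.3)), (np.float64(0.79), np.float64(8.8)), (np.float64(0.8), np.float64(7.9)), (np.float64(0.81), np.float64(8.3)), (np.float64(0.82), np.float64(7.6))] 16.25 [ 480.52 -313.78   48.29] [np.float64(479.361121542084), np.float64(-313.75468033612606), 48] [ 8.97  2.41 -2.29]
```

Force rose from 0.73 and is now falling. I'll check the button's height in the side camera: it is dipped while the arm rides the sear and up once caught.

```bash
cat >> h.py <<'E'
def button(name='side',save=None):
    I,_=env.get_image(name); H,S,V=cv2.split(cv2.cvtColor(I,cv2.COLOR_RGB2HSV))
    if save: cv2.imwrite(save,I[:,:,::-1])
    m=((H<6)|(H>174))&(S>170)&(V>90); k=np.zeros_like(m)
    k[185:205,195:215]=1
    return blobs(m&k)
E
python3 - <<'E'
from h import *
print('before',[193.95,'rows 192-196']);print(button(save='pics/s2.png'))
print(env.sense()['contact_force'])
I=cv2.imread('pics/s2.png');cv2.imwrite('pics/s2c.png',cv2.resize(I[150:250,170:300],None,fx=5.5,fy=5.5,interpolation=cv2.INTER_NEAREST))
E
```

```text
before [193.95, 'rows 192-196']
[(array([205.1 , 196.12]), array([201, 194,  10,   6,  41], dtype=int32))]
[10.54  2.24 -3.83]
```

View pics/s2c.png

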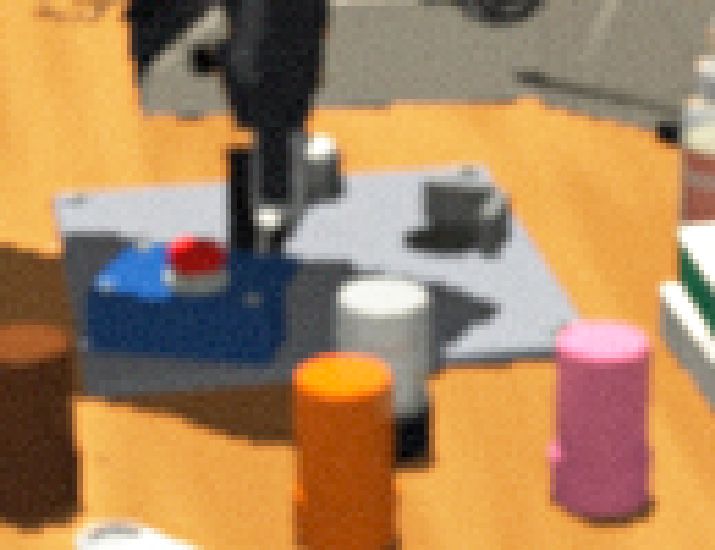

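The button is still dipped: its centroid row is 196.1, against 194.0 when up. So the sear is not yet passed. Continue in 0.01 rad steps, checking the button after each.

Run:
```python
from h import *
q=.82
while q<.97:
    q+=.01;p,o=push(q);env.line_to(p,o,feed=25);s=env.sense();f=tang(q,s['contact_force']);b=button()
    print(round(q,2),round(f,1),b[0][0][1] if b else None)
    if f>17 or (b and b[0][0][1]<194.9): break
print(s['t'],s['tcp_pos'],p)
```

```text
0.83 8.3 196.0
0.84 7.4 195.95
0.85 6.1 194.05
17.15 [ 476.44 -312.96   48.2 ] [np.float64(475.66679871618777), np.float64(-312.9150361657427), 48]
```

The button sprang up (194.05) and the force dropped at 0.85, so the latch has caught. Back off gently and verify, then go for the canister.

Run:
```python
from h import *
q=.85
for g in(4,8):
    p,o=push(q,g);env.line_to(p,o,feed=30);s=env.sense();print(g,tang(q,s['contact_force']))
p,o=push(q,30);env.line_to(p,o,feed=120)
env.line_to([p[0],p[1],180],feed=250)
b=button();print('button',b[0][0])
env.dwell(.1)
env.movep([*CAN,200],rot(np.pi/2)); env.ungrasp()
env.line_to([*CAN,85],feed=200)
I,_=env.get_image('side');J,_=env.get_image('top')
print(env.sense()['t'],env.sense()['tcp_pos'],env.sense()['opening'])
a=cv2.resize(I[130:260,180:290],(506,598));c=cv2.resize(J[170:240,180:215+0],(290,598))
cv2.imwrite('pics/s3.png',np.hstack([a,c])[:,:,::-1])
```

```text
4 0.684311997615487
8 -0.25743794465545844
button [205.36 193.84]
22.3583 [ 502.6  -450.78   87.01] 85.32121550672161
```

View pics/s3.png

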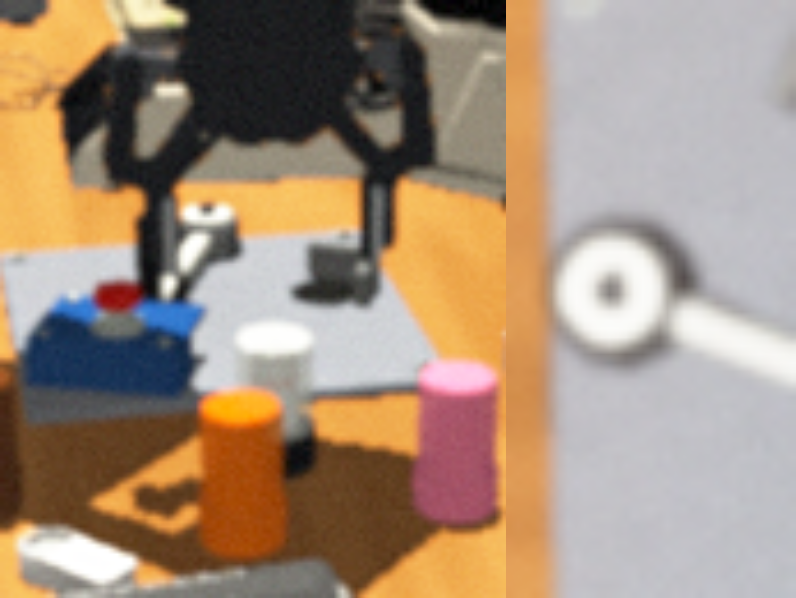

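The arm stays cocked (right crop), the button is up, and the jaws straddle the canister at crop (275,400), clear of the orange look-alike. Grasp, lift, carry to just above the nest.

Run:
```python
from h import *
env.line_to([*CAN,32],feed=120); env.close(25); env.dwell(.15)
s=env.sense();print(s['opening'],s['contact_force'],s['tcp_pos'])
env.line_to([*CAN,160],feed=180)
ax=np.array([np.cos(.33+YAW),np.sin(.33+YAW)]);p=SEAT-5*ax
env.movep([*p,160],rot(.33+YAW))
env.line_to([*p,75],feed=150);env.dwell(.15)
s=env.sense();print(s['t'],s['opening'],s['tcp_pos'],p,s['contact_force'])
I,_=env.get_image('side');J,_=env.get_image('top')
cv2.imwrite('pics/s4.png',np.hstack([cv2.resize(I[140:240,200:290],(405,450)),cv2.resize(J[150:220,190:253],(405,450))])[:,:,::-1])
```

```text
34.88571626421925 [-0.55  0.67  5.87] [ 502.18 -450.37   32.54]
26.6833 34.82839717273849 [ 557.83 -267.24   76.36] [ 557.3  -266.91] [ 0.32  0.48 -1.12]
```

View pics/s4.png

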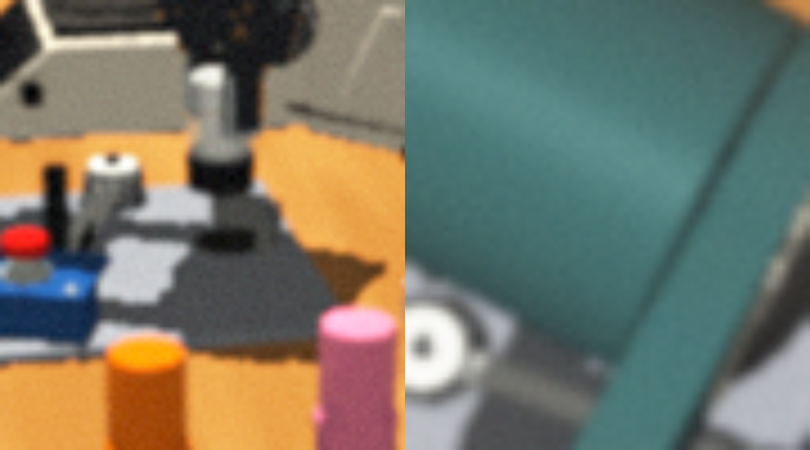

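The canister is held upright above the nest, and the post stays cocked at the left of the crop. Lower slowly until contact.

Run:
```python
from h import *
ax=np.array([np.cos(.33+YAW),np.sin(.33+YAW)]);p=SEAT-5*ax
env.line_to([*p,47],feed=80);f0=env.sense()['contact_force']
for z in np.arange(45,36.9,-1):
    env.line_to([*p,z],feed=30);s=env.sense();f=s['contact_force']-f0;print(z,s['tcp_pos'],f)
    if f[2]>3 or np.hypot(f[0],f[1])>5: break
if s['tcp_pos'][2]<42.5:
    env.ungrasp();env.line_to([*p,170],feed=150)
    q=p-150*ax;env.line_to([BUT[0],BUT[1],170],feed=300);env.close(30)
    print(env.sense()['t'])
    I,_=env.get_image('side');J,_=env.get_image('top');np.savez('pics/5.npz',I=I,J=J)
    cv2.imwrite('pics/s5.png',np.hstack([cv2.resize(I[140:240,200:290],(405,450)),cv2.resize(J[150:220,190:253],(405,450))])[:,:,::-1])
```

```text
45.0 [ 557.39 -266.96   45.2 ] [-0.51  0.49 -0.95]
44.0 [ 557.31 -266.9    44.06] [-0.23  0.22 -0.66]
43.0 [ 557.27 -266.92   42.95] [ 0.24 -0.65 -0.36]
42.0 [ 557.26 -266.89   41.91] [-0.38 -0.68 -1.13]
41.0 [ 557.25 -266.89   40.88] [-0.55 -0.29 -0.31]
40.0 [ 557.54 -267.02   40.55] [-0.86  1.24  5.36]
31.7583
```

View pics/s5.png

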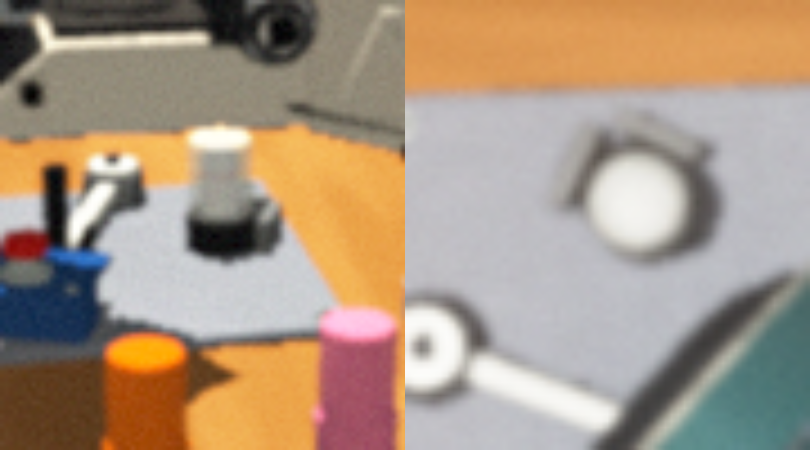

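The canister stands upright in the V, at crop (637,200), touching the near faces of the walls. Contact came at exactly the plate height. Check its position, then press the button.

Run:
```python
from h import *
J=np.load('pics/5.npz')['J'];H,S,V=cv2.split(cv2.cvtColor(J,cv2.COLOR_RGB2HSV))
m=(S<40)&(V>200);k=np.zeros_like(m);k[165:200,215:240]=1
b=max(blobs(m&k),key=lambda b:b[1][4]);c=onplane('top',b[0],74)[:2];print('can',c,'off seat',c-SEAT,b)
if np.linalg.norm(c-SEAT)<11:
    env.line_to([*BUT,66],feed=150);f0=env.sense()['contact_force'];done=0
    for z in np.arange(60,46.9,-1):
        env.line_to([*BUT,z],feed=30);s=env.sense();f=s['contact_force']-f0;print(z,round(s['tcp_pos'][2],1),f)
        if f[2]>15 or s['tcp_pos'][2]<49.8: break
    env.dwell(.1)
    env.line_to([*BUT,170],feed=150);env.line_to([400,-420,200],feed=250);env.dwell(.3)
    print(env.sense()['t'],env.sense()['contact_force'])
    I,_=env.get_image('side');J,_=env.get_image('top');np.savez('pics/6.npz',I=I,J=J)
    b=button();print(b)
    cv2.imwrite('pics/s6.png',np.hstack([cv2.resize(I[140:240,190:280],(405,450)),cv2.resize(J[150:220,190:253],(405,450))])[:,:,::-1])
```

```text
can [ 554.49 -268.19] off seat [-7.51 -2.99] (array([225.42, 181.08]), array([219, 175,  14,  13, 146], dtype=int32))
60.0 60.1 [ 1.05  0.88 -0.24]
59.0 59.0 [ 0.51  0.04 -0.84]
58.0 57.9 [ 0.45  0.57 -0.84]
57.0 57.0 [-0.18  1.05 -0.06]
56.0 56.4 [-0.64  1.86  3.72]
55.0 55.4 [-1.05  1.86  5.41]
54.0 54.4 [-0.28  1.17  4.55]
53.0 53.0 [ 0.01 -0.27  2.63]
52.0 52.0 [-0.08  1.53  3.68]
51.0 51.0 [ 0.54 -0.29  3.17]
50.0 50.0 [0.39 0.88 3.09]
49.0 48.9 [0.02 0.39 2.96]
37.625 [-0.15 -0.09 -0.8 ]
[(array([205. , 193.9]), array([201, 192,   9,   5,  39], dtype=int32))]
```

View pics/s6.png

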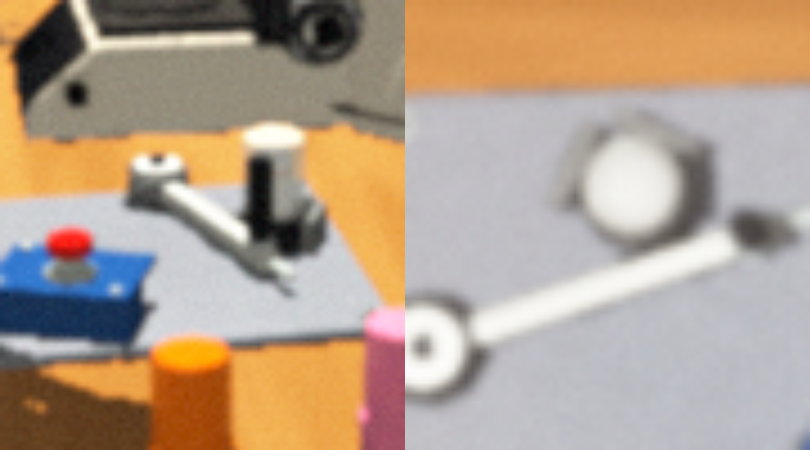

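The arm has snapped over onto the canister, which stands upright against the walls, and the button is up. A numeric check of seat and arm angle before handing in.

Run:
```python
from h import *
J=np.load('pics/6.npz')['J'];H,S,V=cv2.split(cv2.cvtColor(J,cv2.COLOR_RGB2HSV))
m=(S<40)&(V>200);k=np.zeros_like(m);k[165:187,215:236]=1
for b in blobs(m&k): print('can',onplane('top',b[0],74)[:2]-SEAT,b)
k[:]=0;k[180:206,205:238]=1
ys,xs=np.nonzero(((V>205)&(S<40)&k.astype(bool)));
A=np.array([onplane('top',(x,y),25)[:2] for x,y in zip(xs,ys)])
A=A[np.abs(A[:,0]-(HUB[0]-(A[:,1]-HUB[1])*np.tan(.35)))<15]
vx,vy,*_=cv2.fitLine(A.astype(np.float32),2,0,.01,.01).ravel()
print('q',A0-np.arctan2(vx*-np.sign(vy),abs(vy)))
```

```text
can [-1.41 -0.95] (array([224.5 , 178.36]), array([218, 171,  14,  15, 151], dtype=int32))
q 0.14488879
```

```bash
python3 -c "
from h import *
env.close_job();print(env.sense()['t'])"
```

```text
the job is handed in; nothing more can be done
the job is handed in; nothing more can be done
```

I handed the job in at about 38 s of robot time, with the canister clamped upright in the nest. No verdict was reported.

- **Cocking:** I pushed the post along its arc until the button sprang back up and the force dropped, at a commanded angle of 0.85 rad. The peak push read 10.3 N. After I backed off, the arm stayed cocked.
- **Placing:** I gripped the canister at 25 N and lowered it until it touched the base plate. I set it about 5 mm short of the seat on purpose, so that it would not land on a wall. The camera put it about 8 mm from the seat, inside the 12 mm limit.
- **Release:** I pressed the button down about 8 mm and the arm snapped over onto the canister.

**Last checks:**
- The canister is upright and about 1.7 mm from the estimated seat (limit 5 mm).
- The arm angle is about 0.14 rad, against the expected 0.12 or so.
- The button is up again.
- The gripper is clear, with no contact force.

**Not measured:**
- **Clamp force on the canister:** inferred only from the arm resting on it at the expected angle.
- **Press-in of the buffer:** inferred only from the low push forces.
- **Bystander positions:** not re-measured at the end. No contact with them was seen, and the gripper kept clear of them.

My first guess at the fixture's origin, the plate centre, was about 16 mm off. I replaced it with the measured hub position before moving, and the post and nest then agreed with it.

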